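# Screw the egg collar onto the candling lamp

### The job

Fit the brass egg collar to the candling lamp: lift it out of the green rack by its neck, set it upright on the start of the lamp's threaded spout and let go. Then take it by the knurled skirt, not by the neck with its soft rubber egg seat, and screw it clockwise, letting go and taking it afresh as often as needed, until after most of a turn it comes home on the lamp's gasket and goes tight; snug is enough, do not force it. Leave it there, and do not disturb the other collar, the egg cups or the scoop.

Things in the scene. Friction and masses are not known exactly. Their poses are not given: they have to be found in the camera images.
- collar: Loose brass egg collar, 0.16 to 0.26 kg, 56 mm high, standing in a well of the rack. Knurled skirt 56 mm across and 32 mm high, open below (bore 49 mm; three thread lugs, 17 mm long, reach in to 40 mm across, 3.5 mm above the rim), a 4 mm top plate, then the neck. Origin: centre of the bottom rim; z up along its axis, any yaw; it can be set on the spout at any yaw.
- lugs (a point): Point on the collar's axis at its lugs' height, 3.5 mm above the bottom rim. Set on the spout, the lugs rest on the ridges' starts with the rim 11 to 19 mm above the shoulder, 0.6 to 1.05 turns from home. It turns easily (under 0.25 N m) until the rim meets the gasket, then stiffens within a few degrees (over 0.5 N m); fingers gripping with 30 to 60 N then slip on the skirt without harm.
- neck: The collar's neck, fixed to it: a brass tube 38 mm in outer diameter, 29 mm bore, from 36 to 56 mm above the collar's bottom rim; its top 7 mm are the black rubber egg seat. The origin and axes are the collar's (centre of the bottom rim).
- lamp: Fixed candling lamp: squat black steel housing 180 x 150 mm, 70 mm high, with a bright threaded steel spout on its top and a red push button (40 mm across, 18 mm high) beside it. Origin on the table under the spout's axis, z up. In this frame the housing spans x -110 to +70 mm, y -75 to +75 mm; the button is at x = -78 mm, y = 0.
- shoulder (a point): Point on the spout's axis at the top of the black rubber gasket, where the collar's bottom rim comes to rest: 91 mm over the table, 21 mm over the housing; axes as the lamp's. The gasket is 53 mm across and 3 mm thick, on a black column 47 mm across and 18 mm high.
- spout_top (a point): Centre of the spout's top end, 30 mm above the shoulder. Core 37 mm across, narrowing to 30 mm over the top 6 mm; three thread ridges, 45 mm across, start 11 mm below the top. Right-hand three-start thread: turned clockwise seen from above the collar goes down 18 mm a turn; play about 1.2 mm along the axis, 1.5 mm sideways.
- rack: Fixed green painted block 100 x 200 mm, 36 mm high, with two round wells 62 mm across and 30 mm deep, centred 50 mm either side of its middle along its own y. The origin is under its middle, on the table. A collar stands in each well with its bottom rim 6 mm above the table, its skirt sunk but for 2 mm and its neck free.
- spare: The other collar, loose, aluminium with a blue egg seat, same shape and size (origin at the centre of its bottom rim), in the rack's other well, 100 mm from the brass one. To be left there.
- eggcup_a: Pale brown ceramic egg cup holding an egg, loose, 51 mm across, 60 mm high (90 mm with the egg), beyond the work. Origin under its foot.
- eggcup_b: Pale brown ceramic egg cup, empty, loose, 51 mm across, 60 mm high, beyond the work. Origin under its foot.
- scoop: Small galvanised tin scoop, loose, 200 x 72 mm, 40 mm high, beyond the work. Origin under the trough's back, handle along its -x.

How it is judged:
By the outcome, as a careful person would: the job done as asked, in the order asked, and still so for the second after the job is handed in, with the robot touching nothing.
It also fails if it takes over 70 s, if anything falls off the work surface, if the arm or the gripper's body presses on something with over 40 N, if the wrist force passes 120 N, or if a joint passes its speed limit or range.

### The arm

A 6-joint arm with a two-finger parallel gripper is mounted at the origin on the work surface. World frame = base frame: x ahead of the robot, y to its left, z up, the work surface at z = 0. Lengths are in m, angles in rad, forces in N, time in s.
With the tool pointing down it reaches from about 0.25 to 0.775 m from the base axis. Payload 4 kg.
Tool frame: the origin (TCP) lies midway between the tips of the shut fingers; the grasp point (between the pads) lies 19 mm behind it (robot.grip_point_offset is the distance from the TCP to the grasp point, in m); z points along the fingers, y is the line along which they close (so a half turn about z gives the same grasp; the last joint's range is limited). The gripper opens to 85 mm and grips with 20 to 120 N. Pads are 22 mm wide; open, the fingers measure 114 mm over their backs; the gripper's body (76 mm by 85 mm) begins 54 mm behind the grasp point. The pads swing forward as they close: fully open they stand 13 mm farther back than shut.
Start: joints at [-1.216, 0.087, 1.371, -0, 1.684, -0.103], TCP at [0.243, -0.493, 0.231] pointing down, gripper open.
Joint ranges: [-3.1, 3.1], [-0.76, 2.03], [0.27, 2.55], [-1.08, 4.22], [0.17, 2.65], [-2.57, 2.57]. Speed limits (rad/s): [2.79, 2.79, 3.14, 3.14, 3.14, 3.14].

### API

Orientations are given as a rotation vector (axis times angle).
In Python, from cell import readout, imaging, robot, spotter gives the robot as it stands.
- The arm moves only by the shell command python3 -m crank 'ROWS' [FORCE]. ROWS is a JSON object whose key "ticks" holds a list of rows, 1 to 5 of them, each of 7 numbers: dx, dy, dz in shares of the most that a row can go, 1 being 62.5 mm, then a rotation vector rx, ry, rz in normalised numbers (1 is 180 degrees), then the finger opening in m; each row shifts and turns the commanded pose from where the row before left it, along the tool's axes as they then stand; what a row does not reach is not made up. A row lasts 1/8 s, in which the tool goes at most 0.0625 m and 0.188 rad, less where a joint would pass 70% of its speed; a pose out of reach is approached as far as the arm can. The fingers move at their own pace and stop on an object; FORCE is the grip in N (left out, the last holds). Time passes only in rows, so rows that do not move let the fingers close. It prints the time, the measured TCP pose, the force, the opening and the grip force at its end. A shift or turn number past 1, either way, is cut back to 1. Input that does not fit is refused with a message, and nothing moves.
- readout.get_obs(): the state, without advancing time (a new reading comes with each control period).
- imaging.camera(name): name is "scene" or "side" or "wrist"; returns a dict with "frame" (400x640x3 uint8, blue, green, red), "depth" (400x640 float32, m along the optical axis (not along the pixel's ray), 0 where there is no reading), "fx", "fy", "cx", "cy" (pixels), "camera_from_world" (4x4, takes a point from world to camera coordinates). Camera axes: x right, y down, z forward; pixel columns grow to the right and rows downward; lengths in m; the calibration is good to about 2 mm. A picture is of the moment at which its call begins.
- robot.sign_off(): hands the job in; it is judged then, once.
Trained networks look in a picture, given as the dict that the camera call returned (one of the last four; its "shot" number tells which), for a name from the list of things; names that differ only in an ending like _2 or _b are one class to them, and where a whole thing is asked for, a point or a joint stands for the part that bears it (a point fixed in the world has none). Each returns a list of dicts, best first, with "confidence" (0 to 1); they miss things now and then, are a little off and sometimes report something else, mostly with a low value. They report only what shows in the picture. A call takes as long as a camera call.
- spotter.look_for(picture, target): "position" ([x, y, z] in m, in world coordinates, good to about 4 mm: the middle of the surface that is visible of it).
- spotter.tip_of(picture, target): "position" ([x, y, z] in m, in world coordinates, good to about 4 mm: a listed point, or the origin of a listed thing).
The state is a dict: "t": time; "joint_positions": joint angles; "qd": joint speeds; "joint_torque": joint torques, N m; "tcp_pos": TCP position; "ee_rot": TCP orientation; "wrist_force": force on the tool from outside, world axes, zero at the start; "wrist_torque": the same for the moment, N m; "finger_gap": finger opening in m; "gripper_force": force on a finger pad.
Only numpy, scipy, OpenCV 4.12 (cv2) and the standard library are available. Lean on these libraries where they do the work, as an engineer would, in place of code of your own. Each camera call takes 0.05 s, during which the arm holds its last target. There are 200 camera calls.

## Working session

There is one attempt and no reset: what is moved stays moved. The work goes in short steps, Python scripts to look and compute and a shell command to move; the robot and the scene stay as the last step left them, time stands still between calls to the robot, and variables do not carry over. Pictures are saved under pics/ and viewed, at most 10 in all, crops included, and the job is handed in when it is done.

```bash
ls; mkdir -p pics
cat > h.py <<'E'
import numpy as np, cv2
from cell import readout, imaging, robot, spotter
from scipy.spatial.transform import Rotation as R
def st():
    o=readout.get_obs(); print('t',round(o['t'],2),'tcp',np.round(o['tcp_pos'],4),'rot',np.round(o['ee_rot'],3),'q',np.round(o['joint_positions'],2),'F',np.round(o['wrist_force'],1),'M',np.round(o['wrist_torque'],2),'gap',round(float(o['finger_gap']),4)); return o
def tool(p):  # world target TCP -> shift in tool axes
    o=readout.get_obs(); return R.from_rotvec(o['ee_rot']).inv().apply(np.array(p)-o['tcp_pos'])
E
python3 - <<'E'
from h import *
st(); print(robot.grip_point_offset)
for c in ('scene','side'):
    p=imaging.camera(c); cv2.imwrite(f'pics/{c}0.png',p['frame'])
    for n in ('collar','lugs','neck','spare','lamp','shoulder','spout_top','rack','eggcup_a','scoop'):
        for f in ('look_for','tip_of'):
            print(c,n,f,[(np.round(d['position'],3).tolist(),round(d['confidence'],2)) for d in getattr(spotter,f)(p,n)[:3]])
E
```

```text
pics
t 0.0 tcp [ 0.2429 -0.4929  0.2301] rot [-3.058 -0.712  0.   ] q [-1.22  0.09  1.37  0.    1.68 -0.1 ] F [-0.4 -0.8 -0.3] M [ 0.03 -0.01 -0.01] gap 0.0852
0.0187
scene collar look_for [([0.504, -0.177, 0.072], 0.65), ([0.503, 0.176, 0.042], 0.6)]
scene collar tip_of [([0.494, 0.173, 0.005], 0.91)]
scene lugs look_for [([0.506, 0.175, 0.038], 0.7)]
scene lugs tip_of [([0.495, 0.176, 0.005], 0.66)]
scene neck look_for [([0.501, 0.175, 0.054], 0.51)]
scene neck tip_of [([0.498, 0.174, 0.006], 0.5)]
scene spare look_for [([0.503, 0.279, 0.04], 0.64)]
scene spare tip_of [([0.49, 0.278, 0.006], 0.82)]
scene lamp look_for [([0.502, -0.178, 0.07], 0.75)]
scene lamp tip_of [([0.488, -0.207, -0.002], 0.95)]
scene shoulder look_for [([0.504, -0.178, 0.072], 0.89)]
scene shoulder tip_of [([0.487, -0.203, 0.096], 0.58)]
scene spout_top look_for [([0.507, -0.177, 0.069], 0.84), ([0.528, 0.23, 0.037], 0.59)]
scene spout_top tip_of [([0.49, -0.203, 0.124], 0.97), ([0.496, 0.175, 0.003], 0.59)]
scene rack look_for [([0.532, 0.232, 0.039], 0.65), ([0.728, -0.183, 0.059], 0.19)]
scene rack tip_of 
[... 918 characters left out ...]
amp tip_of [([0.485, -0.2, -0.003], 0.83)]
side shoulder look_for [([0.46, -0.172, 0.073], 0.62)]
side shoulder tip_of [([0.486, -0.204, 0.092], 0.71)]
side spout_top look_for [([0.456, -0.176, 0.072], 0.84)]
side spout_top tip_of [([0.489, -0.204, 0.122], 0.9)]
side rack look_for [([0.482, 0.238, 0.035], 0.66)]
side rack tip_of [([0.491, 0.222, -0.001], 0.64), ([0.717, 0.193, 0.001], 0.22)]
side eggcup_a look_for [([0.717, 0.193, 0.044], 0.86), ([0.712, -0.181, 0.059], 0.64)]
side eggcup_a tip_of [([0.72, -0.193, -0.002], 0.83), ([0.716, 0.192, 0.004], 0.76), ([0.493, 0.179, 0.008], 0.5)]
side scoop look_for [([0.768, 0.011, -0.002], 0.69)]
side scoop tip_of [([0.784, 0.003, -0.003], 0.82)]
```

View pics/scene0.png

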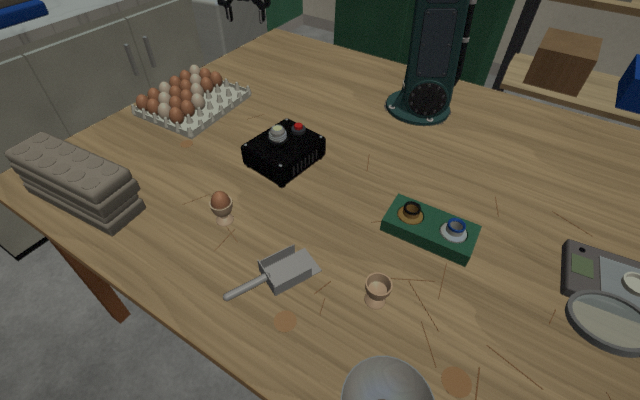

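```bash
cat >> h.py <<'E'
def cloud(p):
    v,u=np.mgrid[0:400,0:640]; z=p['depth']
    P=np.stack([(u-p['cx'])*z/p['fx'],(v-p['cy'])*z/p['fy'],z,np.ones_like(z)],-1)
    W=P@np.linalg.inv(p['camera_from_world']).T
    W=W[...,:3]; W[z==0]=np.nan; return W
def fit(W,c,zlo,zhi,r,rad=.035):
    # fit circle of known radius (cylinder side) to points in z band
    from scipy.optimize import least_squares
    m=(W[...,2]>zlo)&(W[...,2]<zhi)&(np.hypot(W[...,0]-c[0],W[...,1]-c[1])<rad)
    q=W[m][:,:2]
    s=least_squares(lambda x:np.hypot(*(q-x).T)-r,c,loss='soft_l1',f_scale=.001)
    return np.round(s.x,4),len(q),np.round(np.median(abs(s.fun)),4)
E
python3 - <<'E'
from h import *
for c in ('scene','side'):
    p=imaging.camera(c); W=cloud(p)
    print(c,np.linalg.inv(p['camera_from_world'])[:3,3])
    print('neck',fit(W,(.497,.175),.045,.058,.019))
    print('spare',fit(W,(.495,.276),.045,.058,.019))
    print('gasket/col',fit(W,(.4875,-.2035),.072,.086,.0235), 'core',fit(W,(.4875,-.2035),.096,.114,.021))
    for c0 in ((.497,.175),(.4875,-.2035)):
        m=np.hypot(W[...,0]-c0[0],W[...,1]-c0[1])<.022; print('top',np.nanpercentile(W[m][:,2],[90,98]))
E
```

```text
scene [1.09393994 0.29268332 0.65930901]
neck (array([0.4995, 0.1784]), 120, np.float64(0.0021))
spare (array([0.4946, 0.2778]), 143, np.float64(0.0021))
gasket/col (array([ 0.4897, -0.2008]), 127, np.float64(0.0014)) core (array([ 0.4874, -0.2024]), 121, np.float64(0.0016))
top [0.06041872 0.06193742]
top [0.12078971 0.12166575]
side [0.26976129 0.48735591 0.85695914]
neck (array([0.4933, 0.1763]), 94, np.float64(0.0025))
spare (array([0.489 , 0.2751]), 101, np.float64(0.002))
gasket/col (array([ 0.4868, -0.2024]), 140, np.float64(0.0026)) core (array([ 0.4874, -0.2052]), 134, np.float64(0.0016))
top [0.06073543 0.06236992]
top [0.12110456 0.12226829]
```

The scene view shows the brass collar at px (410,211) with the blue spare at (456,228). The lamp spout is at (278,133), with its button beside it at (298,128), and the egg cups and scoop are well clear. I'll move above the collar now.

The rows are not in the units I measure in: shifts go in shares of 62.5 mm and turns go in shares of 180 degrees. I convert before sending: 0.0436 m is 0.6976, -0.0407 m is -0.6512.

```bash
python3 -m crank '{"ticks": [[0.6976, -0.6512, 0, 0, 0, 0, 0.085], [0.6976, -0.6512, 0, 0, 0, 0, 0.085], [0.6976, -0.6512, 0, 0, 0, 0, 0.085], [0.6976, -0.6512, 0, 0, 0, 0, 0.085], [0.6976, -0.6512, 0, 0, 0, 0, 0.085]]}' 60
python3 -m crank '{"ticks": [[0.6976, -0.6512, 0, 0, 0, 0, 0.085], [0.6976, -0.6512, 0, 0, 0, 0, 0.085], [0.6976, -0.6512, 0, 0, 0, 0, 0.085], [0.6976, -0.6512, 0, 0, 0, 0, 0.085], [0.6976, -0.6512, 0, 0, 0, 0, 0.085]]}'
python3 -m crank '{"ticks": [[0.64, -0.64, 0.32, 0, 0, 0, 0.085], [0.64, -0.64, 0.32, 0, 0, 0, 0.085], [0, 0, 0.32, 0, 0, 0, 0.085], [0, 0, 0, 0, 0, 0, 0.085]]}'
python3 - <<'E'
from h import *
st(); print(tool([.4965,.1765,.15]))
p=imaging.camera('wrist'); cv2.imwrite('pics/w1.png',p['frame'])
print(np.linalg.inv(p['camera_from_world'])[:3,3])
for n in ('collar','neck'): print(n,[(np.round(d['position'],3),round(d['confidence'],2)) for d in spotter.tip_of(p,n)[:2]])
W=cloud(p); m=(W[...,2]>.057)&(np.hypot(W[...,0]-.4965,W[...,1]-.1765)<.03)
q=W[m]; print(m.sum(),cv2.minEnclosingCircle(q[:,:2].astype(np.float32)),q.mean(0))
E
```

```text
t: 2.82
tcp_pos: [0.3491, -0.2127, 0.2316]
ee_rot: [3.059, 0.712, 0.001]
wrist_force: [1.1, -0.6, 0.2]
finger_gap: 0.0852
gripper_force: 0.0
t: 3.45
tcp_pos: [0.4548, 0.0664, 0.2317]
ee_rot: [3.059, 0.713, 0.002]
wrist_force: [1.5, -1.3, 0.8]
finger_gap: 0.0848
gripper_force: 0.0
t: 3.95
tcp_pos: [0.4894, 0.1718, 0.1691]
ee_rot: [3.059, 0.715, -0.008]
wrist_force: [-0.4, -0.3, 0.4]
finger_gap: 0.0846
gripper_force: 0.0
t 3.95 tcp [0.4894 0.1718 0.1691] rot [ 3.059  0.715 -0.008] q [ 0.23  0.04  1.54 -0.    1.56  1.34] F [-0.4 -0.3  0.4] M [ 0.01 -0.03  0.02] gap 0.0846
[ 0.00849013 -0.00103025  0.01902629]
[0.5494943  0.20228618 0.31154729]
collar [(array([0.495, 0.174, 0.002]), 0.71)]
neck [(array([0.496, 0.173, 0.004]), 0.64)]
15189 ((0.504390299320221, 0.18033653497695923), 0.02870579995214939) [0.50212714 0.1793861  0.24024252]
```

View pics/w1.png

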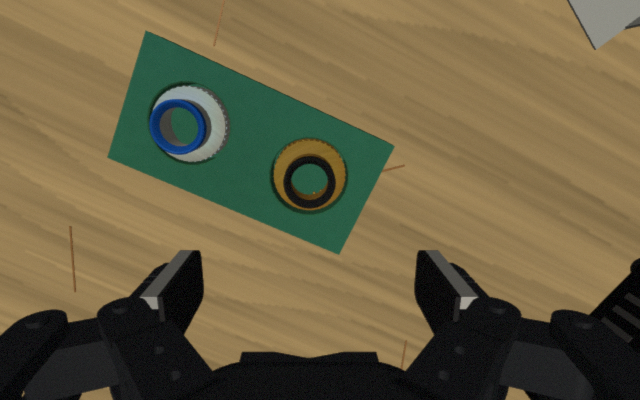

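Run:
```python
from h import *
p=imaging.camera('wrist');st(); W=cloud(p)
m=(W[...,2]>.056)&(W[...,2]<.068)&(np.hypot(W[...,0]-.4965,W[...,1]-.1765)<.03)
q=W[m]; print(m.sum(),cv2.minEnclosingCircle(q[:,:2].astype(np.float32)),q.mean(0), np.ptp(q,axis=0),np.percentile(q,[1,99],axis=0))
m=(W[...,2]>.037)&(W[...,2]<.046)&(np.hypot(W[...,0]-.4965,W[...,1]-.1765)<.035)
q=W[m]; print(m.sum(),cv2.minEnclosingCircle(q[:,:2].astype(np.float32)),q.mean(0))
```

```text
t 4.15 tcp [0.4914 0.171  0.1729] rot [3.06  0.711 0.004] q [ 0.23  0.04  1.54 -0.    1.56  1.34] F [-0.3  0.5  0.6] M [ 0.04  0.05 -0.02] gap 0.085
1081 ((0.4967622756958008, 0.17607787251472473), 0.019057272002100945) [0.49674691 0.17610626 0.06056865] [0.03794789 0.03766961 0.00833117] [[0.47885186 0.15806553 0.05658784]
 [0.5153053  0.19427445 0.06332717]]
1701 ((0.49649113416671753, 0.17646823823451996), 0.03504147008061409) [0.50262082 0.17903059 0.03967794]
```

The wrist view shows the brass collar's neck ring at px (310,182) and the spare at (183,125). The depth fit puts the neck at (0.4967, 0.1761), and the fingers are clear of both.

```bash
python3 -m crank '{"ticks": [[0, 0, 0, 0, 0, 0, 0.066], [0, 0, 0, 0, 0, 0, 0.066]]}'
python3 - <<'E'
from h import *
st(); print(tool([.4967,.1761,.041]))
E
python3 -m crank '{"ticks": [[0, 0, 0, 0, 0, 0, 0.066]]}'
python3 - <<'E'
from h import *
st(); print(tool([.4967,.1761,.041]))
E
```

```text
t: 4.4
tcp_pos: [0.491, 0.1712, 0.1721]
ee_rot: [3.06, 0.712, 0.002]
wrist_force: [-0.5, 0.2, -0.3]
finger_gap: 0.0658
gripper_force: 0.0
t 4.4 tcp [0.491  0.1712 0.1721] rot [3.06e+00 7.12e-01 2.00e-03] q [ 0.23  0.04  1.54 -0.    1.56  1.34] F [-0.5  0.2 -0.3] M [-0.03 -0.    0.02] gap 0.0658
[ 0.00708517 -0.00197439  0.13109684]
t: 4.53
tcp_pos: [0.4908, 0.1713, 0.1716]
ee_rot: [3.06, 0.712, 0.001]
wrist_force: [-0.3, 0.0, 0.1]
finger_gap: 0.0664
gripper_force: 0.0
t 4.53 tcp [0.4908 0.1713 0.1716] rot [3.06e+00 7.12e-01 1.00e-03] q [ 0.23  0.04  1.54 -0.    1.56  1.34] F [-0.3  0.   0.1] M [-0.03 -0.02 -0.01] gap 0.0664
[ 0.00728166 -0.00172552  0.13063473]
```

In the tool's units: 0.04 m is 0.64, 0.0072 m is 0.1152.

```bash
python3 -m crank '{"ticks": [[0.1152, -0.0288, 0.64, 0, 0, 0, 0.066], [0, 0, 0.64, 0, 0, 0, 0.066], [0, 0, 0.48, 0, 0, 0, 0.066], [0, 0, 0.24, 0, 0, 0, 0.066], [0, 0, 0.08, 0, 0, 0, 0.066]]}'; python3 -m crank '{"ticks": [[0, 0, 0, 0, 0, 0, 0.066], [0, 0, 0, 0, 0, 0, 0.05], [0, 0, 0, 0, 0, 0, 0.042]]}'; python3 -c "
from h import *
st()"
```

```text
t: 5.15
tcp_pos: [0.4962, 0.1762, 0.0408]
ee_rot: [3.06, 0.713, -0.001]
wrist_force: [-0.0, -0.1, 0.4]
finger_gap: 0.066
gripper_force: 0.0
t: 5.52
tcp_pos: [0.4972, 0.1765, 0.0424]
ee_rot: [3.06, 0.713, 0.003]
wrist_force: [-0.2, -0.3, -0.2]
finger_gap: 0.042
gripper_force: 0.0
t 5.53 tcp [0.4972 0.1765 0.0424] rot [3.06e+00 7.13e-01 3.00e-03] q [ 0.23  0.15  1.69 -0.    1.3   1.35] F [-0.2 -0.3 -0.2] M [-0.01  0.03 -0.  ] gap 0.042
```

```bash
python3 -m crank '{"ticks": [[0, 0, 0, 0, 0, 0, 0.03], [0, 0, 0, 0, 0, 0, 0.03], [0, 0, 0, 0, 0, 0, 0.03], [0, 0, 0, 0, 0, 0, 0.03]]}' 60;  python3 - <<'E'
from h import *
st(); cv2.imwrite('pics/w2.png',imaging.camera('wrist')['frame'])
E
```

```text
t: 6.02
tcp_pos: [0.4973, 0.1765, 0.0428]
ee_rot: [3.06, 0.713, 0.004]
wrist_force: [-0.8, 0.7, 5.1]
finger_gap: 0.0365
gripper_force: 60.4
t 6.03 tcp [0.4973 0.1765 0.0428] rot [3.06  0.713 0.004] q [ 0.23  0.15  1.68 -0.    1.3   1.35] F [-0.8  0.7  5.1] M [0.05 0.08 0.01] gap 0.0365
```

View pics/w2.png

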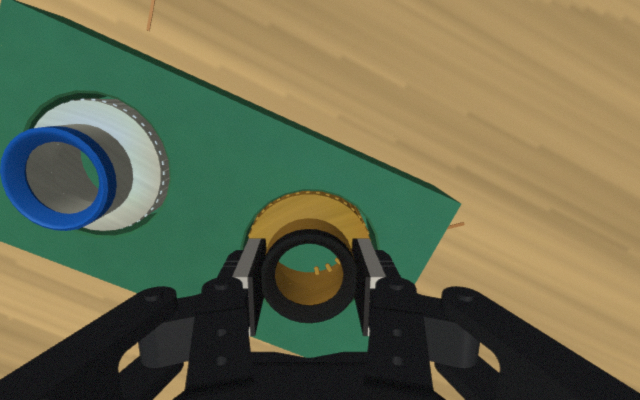

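The wrist view shows the pads on either side of the collar's neck at px (310,275), with the spare untouched. I'll lift it straight up.

In the tool's units: -0.05 m is -0.8, -0.03 m is -0.48.

```bash
python3 -m crank '{"ticks": [[0, 0, -0.16, 0, 0, 0, 0.03], [0, 0, -0.48, 0, 0, 0, 0.03], [0, 0, -0.8, 0, 0, 0, 0.03], [0, 0, -0.8, 0, 0, 0, 0.03], [0, 0, -0.48, 0, 0, 0, 0.03]]}'; python3 -m crank '{"ticks": [[0, 0, 0, 0, 0, 0, 0.03], [0, 0, 0, 0, 0, 0, 0.03]]}'
python3 - <<'E'
from h import *
st(); print(tool([.4875,-.2035,.20]))
for n in ('scene','side'):
    p=imaging.camera(n)
    print(n,[(np.round(d['position'],3),round(d['confidence'],2)) for d in spotter.tip_of(p,'collar')[:2]])
E
```

```text
t: 6.7
tcp_pos: [0.4968, 0.1765, 0.2141]
ee_rot: [3.06, 0.713, 0.005]
wrist_force: [-1.0, 0.9, -2.2]
finger_gap: 0.0363
gripper_force: 60.4
t: 6.95
tcp_pos: [0.4953, 0.1761, 0.209]
ee_rot: [3.06, 0.713, -0.006]
wrist_force: [0.1, 0.5, -1.9]
finger_gap: 0.0366
gripper_force: 60.3
t 6.95 tcp [0.4953 0.1761 0.209 ] rot [ 3.06   0.713 -0.006] q [ 0.23  0.04  1.46 -0.    1.64  1.35] F [ 0.1  0.5 -1.9] M [ 0.03  0.01 -0.01] gap 0.0366
[-0.17478176  0.33706091  0.00939568]
scene [(array([0.491, 0.173, 0.17 ]), 0.91), (array([0.781, 0.006, 0.008]), 0.64)]
side [(array([0.494, 0.173, 0.176]), 0.8)]
```

In the tool's units: 0.048 m is 0.768, -0.025 m is -0.4.

```bash
python3 -m crank '{"ticks": [[-0.24, 0.48, 0, 0, 0, 0, 0.03], [-0.4, 0.768, 0, 0, 0, 0, 0.03], [-0.4, 0.768, 0, 0, 0, 0, 0.03], [-0.4, 0.768, 0, 0, 0, 0, 0.03], [-0.4, 0.768, 0, 0, 0, 0, 0.03]]}'; python3 -m crank '{"ticks": [[-0.4, 0.768, 0, 0, 0, 0, 0.03], [-0.4, 0.768, 0, 0, 0, 0, 0.03], [-0.16, 0.304, 0, 0, 0, 0, 0.03], [0, 0, 0, 0, 0, 0, 0.03], [0, 0, 0, 0, 0, 0, 0.03]]}'; python3 -m crank '{"ticks": [[0, 0, 0, 0, 0, 0, 0.03], [0, 0, 0, 0, 0, 0, 0.03]]}'
python3 - <<'E'
from h import *
st(); print(tool([.4875,-.2035,.18]))
for n in ('scene','side'):
    p=imaging.camera(n);cv2.imwrite(f'pics/{n}3.png',p['frame'])
    print(n,[(np.round(d['position'],3),round(d['confidence'],2)) for d in spotter.tip_of(p,'collar')[:2]],[(np.round(d['position'],3),round(d['confidence'],2)) for d in spotter.tip_of(p,'spout_top')[:2]])
    W=cloud(p); o=readout.get_obs()['tcp_pos']
    print('skirt',fit(W,o[:2],o[2]-.033,o[2]-.010,.028,.045),'col',fit(W,(.4875,-.2035),.072,.086,.0235),'thr',fit(W,(.4875,-.2035),.096,.114,.0215,.03))
E
```

```text
t: 7.78
tcp_pos: [0.4907, -0.0752, 0.2103]
ee_rot: [-3.059, -0.713, 0.002]
wrist_force: [1.0, -0.3, -1.7]
finger_gap: 0.0363
gripper_force: 60.5
t: 8.4
tcp_pos: [0.4884, -0.202, 0.2109]
ee_rot: [-3.058, -0.714, 0.0]
wrist_force: [0.6, -0.3, -1.5]
finger_gap: 0.0364
gripper_force: 60.6
t: 8.65
tcp_pos: [0.4886, -0.2022, 0.2115]
ee_rot: [3.059, 0.716, 0.001]
wrist_force: [0.8, 0.1, -2.3]
finger_gap: 0.0365
gripper_force: 60.6
t 8.65 tcp [ 0.4886 -0.2022  0.2115] rot [3.059e+00 7.160e-01 1.000e-03] q [-0.5   0.04  1.46  0.    1.64  0.61] F [ 0.8  0.1 -2.3] M [0.05 0.02 0.03] gap 0.0365
[-0.00153811  0.00063943  0.03151434]
scene [(array([ 0.487, -0.205,  0.174]), 0.82), (array([ 0.488, -0.205,  0.002]), 0.52)] [(array([ 0.49, -0.2 ,  0.12]), 0.58)]
skirt (array([ 0.4883, -0.2   ]), 207, np.float64(0.0007)) col (array([ 0.49  , -0.2006]), 128, np.float64(0.0017)) thr (array([ 0.4873, -0.2023]), 119, np.float64(0.0016))
side [(array([ 0.491, -0.206,  0.176]), 0.9)] [(array([ 0.485, -0.202,  0.174]), 0.59)]
skirt (array([ 0.4858, -0.203 ]), 189, np.float64(0.0005)) col (array([ 0.487 , -0.2023]), 144, np.float64(0.0029)) thr (array([ 0.4879, -0.2057]), 136, np.float64(0.0016))
```

Run:
```python
from h import *
a=cv2.imread('pics/scene3.png'); b=cv2.imread('pics/side3.png')
p=imaging.camera('side'); c=p['camera_from_world']@[.4875,-.2035,.14,1]; u,v=int(p['fx']*c[0]/c[2]+p['cx']),int(p['fy']*c[1]/c[2]+p['cy']); print(u,v)
f=lambda i,u,v:cv2.resize(i[v-50:v+50,u-33:u+33],None,fx=6,fy=6,interpolation=cv2.INTER_CUBIC)
cv2.imwrite('pics/c3.png',np.hstack([f(a,278,115),f(b,u,v)]))
```

```text
423 162
```

View pics/c3.png

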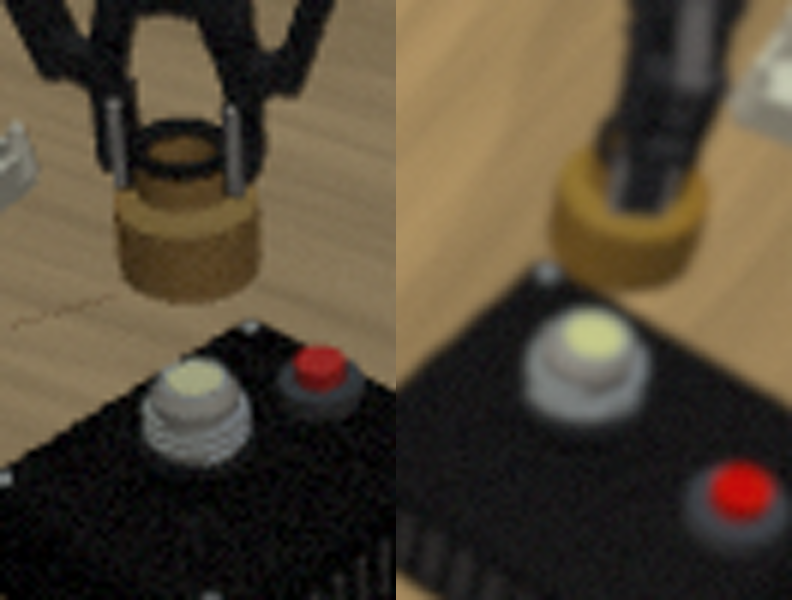

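The crop shows the collar held upright. The spout's disc is at px (277.5,128) in scene and (422.8,168.2) in side. Next I'll triangulate the offset.

Run:
```python
from h import *
o=readout.get_obs()['tcp_pos']; th=np.linspace(0,2*np.pi,200)
for n,(u0,v0),(ul,ur,vb) in (('scene',(277.5,128),(245+118/6,245+260/6,65+300/6)),('side',(422.8,168.2),(390+154/6,390+312/6,112+291/6))):
    p=imaging.camera(n);C=p['camera_from_world'];M=np.linalg.inv(C)
    d=M[:3,:3]@[(u0-p['cx'])/p['fx'],(v0-p['cy'])/p['fy'],1]; s=(.121-M[2,3])/d[2]
    def pr(c,r,z):
        P=np.stack([c[0]+r*np.cos(th),c[1]+r*np.sin(th),z+0*th,1+0*th]); q=C@P; return p['fx']*q[0]/q[2]+p['cx'],p['fy']*q[1]/q[2]+p['cy']
    from scipy.optimize import least_squares
    def res(c):
        a=pr(c,.028,o[2]-.0365);b=pr(c,.028,o[2]-.0045)
        return [min(a[0].min(),b[0].min())-ul,max(a[0].max(),b[0].max())-ur,max(a[1].max(),b[1].max())-vb]
    r=least_squares(res,o[:2])
    print(n,'spout',(M[:3,3]+s*d)[:2],'collar',r.x,r.fun,'diff',(M[:3,3]+s*d)[:2]-r.x)
st()
```

```text
scene spout [ 0.48978554 -0.19915421] collar [ 0.48589804 -0.19918886] [-0.40095988  0.41389933 -0.03332136] diff [3.88750402e-03 3.46491580e-05]
side spout [ 0.48500394 -0.20274658] collar [ 0.48540179 -0.20463103] [-0.69966411  0.67602425 -0.03931996] diff [-0.00039785  0.00188444]
t 9.1 tcp [ 0.4883 -0.2033  0.2113] rot [3.06  0.713 0.   ] q [-0.5   0.05  1.45 -0.    1.64  0.61] F [ 0.5  0.2 -2.2] M [ 0.02 -0.07 -0.  ] gap 0.0368
```

In the tool's units: 0.02 m is 0.32, 0.01 m is 0.16.

```bash
python3 -m crank '{"ticks": [[0, 0, 0.32, 0, 0, 0, 0.03], [0, 0, 0.32, 0, 0, 0, 0.03], [0, 0, 0.16, 0, 0, 0, 0.03], [0, 0, 0.064, 0, 0, 0, 0.03], [0, 0, 0.048, 0, 0, 0, 0.03]]}'; python3 -m crank '{"ticks": [[0, 0, 0.048, 0, 0, 0, 0.03], [0, 0, 0.016, 0, 0, 0, 0.03]]}';python3 -c "
from h import *
st()"
```

```text
t: 9.72
tcp_pos: [0.4887, -0.2036, 0.1549]
ee_rot: [3.059, 0.713, 0.001]
wrist_force: [0.6, -0.7, -2.3]
finger_gap: 0.0364
gripper_force: 60.6
t: 9.98
tcp_pos: [0.4884, -0.2034, 0.1505]
ee_rot: [3.059, 0.713, 0.001]
wrist_force: [-0.0, -0.2, -1.7]
finger_gap: 0.0368
gripper_force: 60.6
t 9.97 tcp [ 0.4884 -0.2034  0.1505] rot [3.059e+00 7.130e-01 1.000e-03] q [-0.5   0.07  1.55 -0.    1.52  0.61] F [-0.  -0.2 -1.7] M [ 0.   -0.03 -0.02] gap 0.0368
```

In the tool's units: 0.002 m is 0.032.

```bash
python3 -m crank '{"ticks": [[0, 0, 0.032, 0, 0, 0, 0.03], [0, 0, 0.032, 0, 0, 0, 0.03]]}';python3 -c "
from h import *
st()"
```

```text
t: 10.22
tcp_pos: [0.4884, -0.2034, 0.1464]
ee_rot: [3.059, 0.713, 0.0]
wrist_force: [0.5, 0.0, -1.5]
finger_gap: 0.0364
gripper_force: 60.6
t 10.22 tcp [ 0.4884 -0.2034  0.1464] rot [3.059 0.713 0.   ] q [-0.5   0.07  1.56 -0.    1.51  0.61] F [ 0.5  0.  -1.5] M [-0.01 -0.01  0.02] gap 0.0364
```

In the tool's units: 0.001 m is 0.016.

```bash
python3 -m crank '{"ticks": [[0, 0, 0.016, 0, 0, 0, 0.03], [0, 0, 0.016, 0, 0, 0, 0.03]]}'; python3 -m crank '{"ticks": [[0, 0, 0.016, 0, 0, 0, 0.03], [0, 0, 0.016, 0, 0, 0, 0.03]]}';python3 -m crank '{"ticks": [[0, 0, 0.016, 0, 0, 0, 0.03], [0, 0, 0, 0, 0, 0, 0.03]]}'
```

```text
t: 10.48
tcp_pos: [0.4883, -0.2033, 0.1445]
ee_rot: [3.06, 0.713, 0.0]
wrist_force: [-0.1, 0.4, 1.5]
finger_gap: 0.036
gripper_force: 60.8
t: 10.72
tcp_pos: [0.4886, -0.2033, 0.1442]
ee_rot: [3.059, 0.713, 0.002]
wrist_force: [-3.6, 2.5, 8.7]
finger_gap: 0.0363
gripper_force: 61.6
t: 10.98
tcp_pos: [0.4887, -0.2033, 0.1441]
ee_rot: [3.058, 0.713, 0.003]
wrist_force: [-4.4, 2.4, 8.8]
finger_gap: 0.037
gripper_force: 61.7
```

In the tool's units: -0.001 m is -0.016.

```bash
python3 -m crank '{"ticks": [[0, 0, -0.016, 0, 0, 0, 0.03], [0, 0, 0, 0, 0, 0, 0.045], [0, 0, 0, 0, 0, 0, 0.06], [0, 0, 0, 0, 0, 0, 0.07], [0, 0, 0, 0, 0, 0, 0.07]]}'
python3 - <<'E'
from h import *
st()
fs=[]
for n,(u,v) in (('scene',(278,120)),('side',(423,167))):
    p=imaging.camera(n);fs.append(cv2.resize(p['frame'][v-50:v+50,u-33:u+33],None,fx=6,fy=6,interpolation=cv2.INTER_CUBIC))
    W=cloud(p); print(n,fit(W,(.4875,-.2035),.112,.136,.028,.045), fit(W,(.4875,-.2035),.147,.16,.019,.03), fit(W,(.4875,-.2035),.112,.118,.028,.045),fit(W,(.4875,-.2035),.128,.136,.028,.045))
    print([(np.round(d['position'],3),round(d['confidence'],2)) for d in spotter.tip_of(p,'collar')[:2]])
cv2.imwrite('pics/c4.png',np.hstack(fs))
E
```

```text
t: 11.6
tcp_pos: [0.4883, -0.2033, 0.1421]
ee_rot: [-3.06, -0.713, 0.0]
wrist_force: [-0.2, -0.3, 0.7]
finger_gap: 0.0701
gripper_force: 0.0
t 11.6 tcp [ 0.4883 -0.2033  0.1421] rot [-3.06  -0.713  0.   ] q [-0.5   0.08  1.56 -0.    1.51  0.61] F [-0.2 -0.3  0.7] M [-0.03 -0.01 -0.03] gap 0.0701
scene (array([ 0.4886, -0.2009]), 181, np.float64(0.0008)) (array([ 0.4896, -0.1998]), 128, np.float64(0.0023)) (array([ 0.4889, -0.2009]), 38, np.float64(0.0008)) (array([ 0.4885, -0.201 ]), 60, np.float64(0.0006))
[(array([ 0.488, -0.208,  0.107]), 0.67)]
side (array([ 0.4863, -0.2037]), 167, np.float64(0.0008)) (array([ 0.4824, -0.2018]), 34, np.float64(0.0006)) (array([ 0.4861, -0.2034]), 39, np.float64(0.0007)) (array([ 0.4863, -0.2037]), 59, np.float64(0.0008))
[(array([ 0.489, -0.208,  0.108]), 0.71), (array([0.494, 0.274, 0.005]), 0.61)]
```

View pics/c4.png

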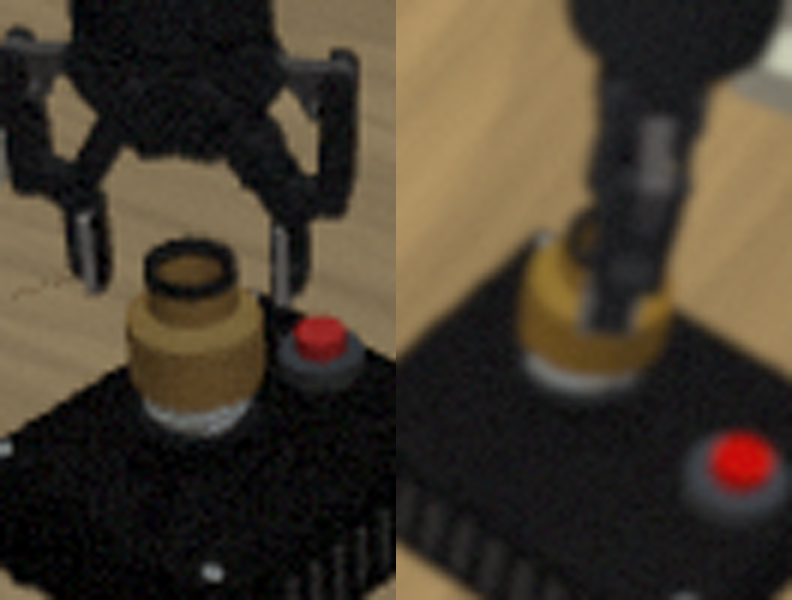

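The crop shows the collar upright on the spout and released, with a bright strip of thread showing below the rim. I'll wind the wrist back, then descend to the skirt.

In the tool's units: -0.012 m is -0.192, -0.18 rad / 3.1416 = -0.0573.

```bash
python3 -m crank '{"ticks": [[0, 0, -0.192, 0, 0, -0.0573, 0.072], [0, 0, 0, 0, 0, -0.0573, 0.072], [0, 0, 0, 0, 0, -0.0573, 0.072], [0, 0, 0, 0, 0, -0.0573, 0.072], [0, 0, 0, 0, 0, -0.0573, 0.072]]}'; python3 -m crank '{"ticks": [[0, 0, 0, 0, 0, -0.0573, 0.072], [0, 0, 0, 0, 0, -0.0573, 0.072], [0, 0, 0, 0, 0, -0.0573, 0.072], [0, 0, 0, 0, 0, -0.0573, 0.072], [0, 0, 0, 0, 0, -0.0573, 0.072]]}';python3 -m crank '{"ticks": [[0, 0, 0, 0, 0, -0.0573, 0.072], [0, 0, 0, 0, 0, -0.0573, 0.072], [0, 0, 0, 0, 0, -0.0573, 0.072], [0, 0, 0, 0, 0, -0.0573, 0.072], [0, 0, 0, 0, 0, -0.0573, 0.072]]}'; python3 -m crank '{"ticks": [[0, 0, 0, 0, 0, -0.0573, 0.072], [0, 0, 0, 0, 0, -0.0382, 0.072], [0, 0, 0, 0, 0, 0, 0.072], [0, 0, 0, 0, 0, 0, 0.072]]}'; python3 -c "
from h import *
st();print(tool([.4885,-.2033,.101]))"
```

```text
t: 12.42
tcp_pos: [0.4884, -0.2033, 0.1543]
ee_rot: [2.439, 1.98, 0.0]
wrist_force: [0.2, -0.3, -0.4]
finger_gap: 0.0721
gripper_force: 0.0
t: 13.05
tcp_pos: [0.4883, -0.2033, 0.1543]
ee_rot: [1.335, 2.844, -0.0]
wrist_force: [-0.7, -0.7, 0.1]
finger_gap: 0.0723
gripper_force: 0.0
t: 13.68
tcp_pos: [0.4884, -0.2033, 0.1543]
ee_rot: [-0.035, 3.141, -0.0]
wrist_force: [-0.4, 0.0, 0.2]
finger_gap: 0.0722
gripper_force: 0.0
t: 14.18
tcp_pos: [0.4883, -0.2033, 0.1543]
ee_rot: [0.492, -3.103, 0.0]
wrist_force: [0.2, -0.5, 0.2]
finger_gap: 0.0718
gripper_force: 0.0
t 14.18 tcp [ 0.4883 -0.2033  0.1543] rot [ 0.492 -3.103  0.   ] q [-0.5   0.07  1.54 -0.    1.53 -2.39] F [ 0.2 -0.5  0.2] M [0.04 0.05 0.05] gap 0.0718
[-1.62017820e-04 -1.43775453e-05  5.32986281e-02]
```

In the tool's units: 0.015 m is 0.24, 0.013 m is 0.208.

```bash
python3 -m crank '{"ticks": [[0, 0, 0.24, 0, 0, 0, 0.072], [0, 0, 0.24, 0, 0, 0, 0.072], [0, 0, 0.208, 0, 0, 0, 0.072], [0, 0, 0.16, 0, 0, 0, 0.072], [0, 0, 0, 0, 0, 0, 0.072]]}' 40; python3 -m crank '{"ticks": [[0, 0, 0, 0, 0, 0, 0.06], [0, 0, 0, 0, 0, 0, 0.05], [0, 0, 0, 0, 0, 0, 0.05], [0, 0, 0, 0, 0, 0, 0.05]]}' 40
python3 - <<'E'
from h import *
st();fs=[]
for n,(u,v) in (('scene',(278,120)),('side',(423,167))):
    p=imaging.camera(n);fs.append(cv2.resize(p['frame'][v-50:v+50,u-33:u+33],None,fx=6,fy=6,interpolation=cv2.INTER_CUBIC))
cv2.imwrite('pics/c5.png',np.hstack(fs))
E
```

```text
t: 14.8
tcp_pos: [0.4876, -0.203, 0.0999]
ee_rot: [0.494, -3.1, -0.002]
wrist_force: [0.0, -0.5, 1.1]
finger_gap: 0.072
gripper_force: 0.0
t: 15.3
tcp_pos: [0.4888, -0.2036, 0.1021]
ee_rot: [-0.494, 3.101, -0.002]
wrist_force: [0.4, -0.9, 1.7]
finger_gap: 0.0554
gripper_force: 42.4
t 15.3 tcp [ 0.4888 -0.2036  0.1021] rot [-4.940e-01  3.101e+00 -2.000e-03] q [-0.5   0.1   1.61  0.    1.42 -2.39] F [ 0.4 -0.9  1.7] M [-0.06 -0.13  0.04] gap 0.0554
```

View pics/c5.png

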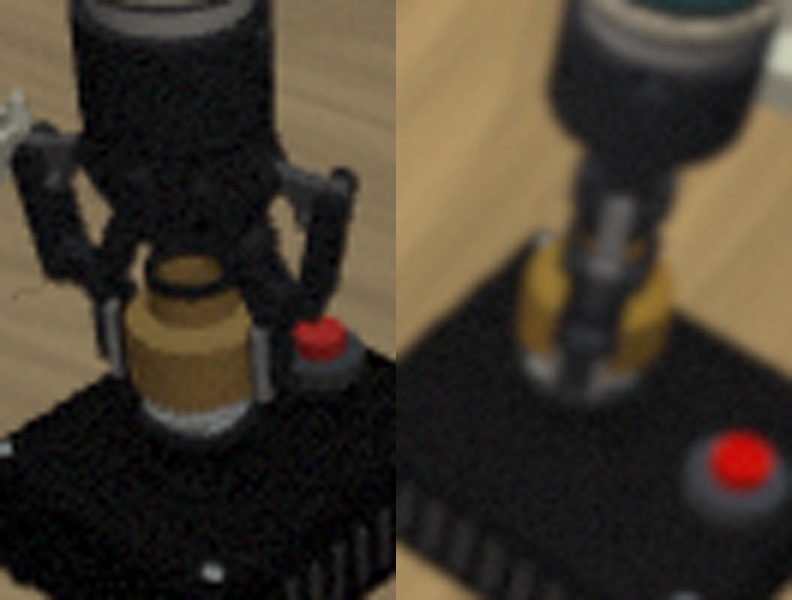

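The crop shows the pads on the skirt, not the neck, at an opening of 55.4 mm. I'll start screwing clockwise.

In the tool's units: 0.0005 m is 0.008, 0.0003 m is 0.0048, 0.18 rad / 3.1416 = 0.0573.

```bash
python3 -m crank '{"ticks": [[0, 0, 0.0048, 0, 0, 0.0318, 0.05], [0, 0, 0.008, 0, 0, 0.0573, 0.05], [0, 0, 0.008, 0, 0, 0.0573, 0.05], [0, 0, 0.008, 0, 0, 0.0573, 0.05], [0, 0, 0.008, 0, 0, 0.0573, 0.05]]}'; python3 -c "
from h import *
st()"
```

```text
t: 16.02
tcp_pos: [0.4893, -0.2032, 0.0998]
ee_rot: [0.791, 3.038, 0.001]
wrist_force: [0.2, 0.6, 2.3]
finger_gap: 0.0553
gripper_force: 42.7
t 16.02 tcp [ 0.4893 -0.2032  0.0998] rot [7.910e-01 3.038e+00 1.000e-03] q [-0.5   0.1   1.62  0.    1.42 -1.56] F [0.2 0.6 2.3] M [ 0.12 -0.29  0.05] gap 0.0553
```

In the tool's units: 0.0006 m is 0.0096, 0.0005 m is 0.008, 0.18 rad / 3.1416 = 0.0573.

```bash
python3 -m crank '{"ticks": [[0, 0, 0.008, 0, 0, 0.0573, 0.05], [0, 0, 0.008, 0, 0, 0.0573, 0.05], [0, 0, 0.008, 0, 0, 0.0573, 0.05], [0, 0, 0.008, 0, 0, 0.0573, 0.05], [0, 0, 0.0096, 0, 0, 0.0573, 0.05]]}'; python3 -c "
from h import *
st()
p=imaging.camera('scene');W=cloud(p);m=np.hypot(W[...,0]-.4885,W[...,1]+.201)<.019
print('plate/neck z',np.nanpercentile(W[m][:,2],[20,50,80]),[(np.round(d['position'],3),round(d['confidence'],2)) for d in spotter.tip_of(p,'collar')[:1]])"
```

```text
t: 16.65
tcp_pos: [0.4891, -0.2038, 0.0972]
ee_rot: [2.034, 2.391, 0.001]
wrist_force: [1.0, 0.1, 2.0]
finger_gap: 0.0551
gripper_force: 42.7
t 16.65 tcp [ 0.4891 -0.2038  0.0972] rot [2.034e+00 2.391e+00 1.000e-03] q [-0.5   0.11  1.62 -0.    1.41 -0.66] F [1.  0.1 2. ] M [-0.03 -0.27  0.14] gap 0.0551
plate/neck z [0.14767339 0.17322936 0.20086966] [(array([ 0.489, -0.204,  0.102]), 0.76)]
```

In the tool's units: 0.0006 m is 0.0096, 0.0005 m is 0.008, 0.18 rad / 3.1416 = 0.0573.

```bash
python3 -m crank '{"ticks": [[0, 0, 0.008, 0, 0, 0.0573, 0.05], [0, 0, 0.008, 0, 0, 0.0573, 0.05], [0, 0, 0.008, 0, 0, 0.0573, 0.05], [0, 0, 0.008, 0, 0, 0.0573, 0.05], [0, 0, 0.0096, 0, 0, 0.0573, 0.05]]}'; python3 -c "
from h import *
st()"
```

```text
t: 17.38
tcp_pos: [0.4889, -0.2038, 0.0946]
ee_rot: [2.87, 1.274, 0.002]
wrist_force: [0.3, 1.0, 4.6]
finger_gap: 0.0555
gripper_force: 42.9
t 17.38 tcp [ 0.4889 -0.2038  0.0946] rot [2.870e+00 1.274e+00 2.000e-03] q [-0.5   0.11  1.62 -0.    1.41  0.23] F [0.3 1.  4.6] M [-0.1  -0.27  0.09] gap 0.0555
```

In the tool's units: 0.0006 m is 0.0096, 0.0005 m is 0.008, 0.18 rad / 3.1416 = 0.0573.

```bash
python3 -m crank '{"ticks": [[0, 0, 0.008, 0, 0, 0.0573, 0.05], [0, 0, 0.008, 0, 0, 0.0573, 0.05], [0, 0, 0.008, 0, 0, 0.0573, 0.05], [0, 0, 0.008, 0, 0, 0.0573, 0.05], [0, 0, 0.0096, 0, 0, 0.0573, 0.05]]}'; python3 -c "
from h import *
st()"
```

```text
t: 18.0
tcp_pos: [0.4893, -0.204, 0.0922]
ee_rot: [3.138, -0.101, 0.004]
wrist_force: [0.9, -0.8, 0.6]
finger_gap: 0.0556
gripper_force: 42.6
t 18.0 tcp [ 0.4893 -0.204   0.0922] rot [ 3.138 -0.101  0.004] q [-0.5   0.11  1.63 -0.    1.4   1.13] F [ 0.9 -0.8  0.6] M [-0.21 -0.16  0.03] gap 0.0556
```

In the tool's units: 0.0006 m is 0.0096, 0.0005 m is 0.008, 0.18 rad / 3.1416 = 0.0573.

```bash
python3 -m crank '{"ticks": [[0, 0, 0.008, 0, 0, 0.0573, 0.05], [0, 0, 0.008, 0, 0, 0.0573, 0.05], [0, 0, 0.008, 0, 0, 0.0573, 0.05], [0, 0, 0.008, 0, 0, 0.0573, 0.05], [0, 0, 0.0096, 0, 0, 0.0573, 0.05]]}'; python3 -c "
from h import *
st()
for n in ('scene','side'):
    p=imaging.camera(n)
    print([(np.round(d['position'],3),round(d['confidence'],2)) for d in spotter.tip_of(p,'collar')[:1]])"
```

```text
t: 18.62
tcp_pos: [0.4895, -0.2044, 0.0897]
ee_rot: [2.782, -1.456, 0.006]
wrist_force: [2.2, -1.9, 2.8]
finger_gap: 0.0552
gripper_force: 42.8
t 18.62 tcp [ 0.4895 -0.2044  0.0897] rot [ 2.782 -1.456  0.006] q [-0.5   0.11  1.63 -0.    1.4   2.03] F [ 2.2 -1.9  2.8] M [-0.41 -0.23  0.02] gap 0.0552
[(array([ 0.49 , -0.204,  0.095]), 0.5)]
[(array([ 0.492, -0.207,  0.099]), 0.89)]
```

In the tool's units: -0.18 rad / 3.1416 = -0.0573.

```bash
python3 -m crank '{"ticks": [[0, 0, 0, 0, 0, 0, 0.06], [0, 0, 0, 0, 0, 0, 0.068], [0, 0, 0, 0, 0, 0, 0.068], [0, 0, 0, 0, 0, -0.0573, 0.068], [0, 0, 0, 0, 0, -0.0573, 0.068]]}'; python3 -m crank '{"ticks": [[0, 0, 0, 0, 0, -0.0573, 0.068], [0, 0, 0, 0, 0, -0.0573, 0.068], [0, 0, 0, 0, 0, -0.0573, 0.068], [0, 0, 0, 0, 0, -0.0573, 0.068], [0, 0, 0, 0, 0, -0.0573, 0.068]]}';python3 -m crank '{"ticks": [[0, 0, 0, 0, 0, -0.0573, 0.068], [0, 0, 0, 0, 0, -0.0573, 0.068], [0, 0, 0, 0, 0, -0.0573, 0.068], [0, 0, 0, 0, 0, -0.0573, 0.068], [0, 0, 0, 0, 0, -0.0573, 0.068]]}';python3 -m crank '{"ticks": [[0, 0, 0, 0, 0, -0.0573, 0.068], [0, 0, 0, 0, 0, -0.0573, 0.068], [0, 0, 0, 0, 0, -0.0573, 0.068], [0, 0, 0, 0, 0, -0.0573, 0.068], [0, 0, 0, 0, 0, 0, 0.068]]}'
python3 - <<'E'
from h import *
st()
for n in ('scene','side'):
    p=imaging.camera(n); W=cloud(p)
    print(n,fit(W,(.4885,-.2035),.102,.122,.028,.045),[(np.round(d['position'],3),round(d['confidence'],2)) for d in spotter.tip_of(p,'collar')[:1]])
E
```

```text
t: 19.45
tcp_pos: [0.488, -0.2031, 0.0882]
ee_rot: [-3.003, 0.922, 0.001]
wrist_force: [-0.8, 0.6, -0.3]
finger_gap: 0.0674
gripper_force: 0.0
t: 20.08
tcp_pos: [0.4881, -0.2031, 0.0882]
ee_rot: [-3.105, -0.476, 0.001]
wrist_force: [1.0, 0.4, 0.0]
finger_gap: 0.068
gripper_force: 0.0
t: 20.7
tcp_pos: [0.4881, -0.2031, 0.0882]
ee_rot: [-2.588, -1.779, 0.001]
wrist_force: [0.6, 0.4, -0.4]
finger_gap: 0.0679
gripper_force: 0.0
t: 21.32
tcp_pos: [0.4881, -0.2031, 0.0883]
ee_rot: [-1.806, -2.569, 0.0]
wrist_force: [-1.1, -0.4, 0.4]
finger_gap: 0.0682
gripper_force: 0.0
t 21.32 tcp [ 0.4881 -0.2031  0.0883] rot [-1.806 -2.569  0.   ] q [-0.5   0.11  1.63  0.    1.4  -0.85] F [-1.1 -0.4  0.4] M [ 0.04 -0.01 -0.02] gap 0.0682
scene (array([ 0.4906, -0.2011]), 107, np.float64(0.001)) [(array([ 0.487, -0.205,  0.095]), 0.75)]
side (array([ 0.4879, -0.2038]), 204, np.float64(0.0012)) [(array([ 0.489, -0.209,  0.097]), 0.67)]
```

In the tool's units: -0.0012 m is -0.0192, 0.0009 m is 0.0144.

```bash
python3 -m crank '{"ticks": [[-0.0192, 0.0144, 0, 0, 0, 0, 0.06], [0, 0, 0, 0, 0, 0, 0.05], [0, 0, 0, 0, 0, 0, 0.05], [0, 0, 0, 0, 0, 0, 0.05], [0, 0, 0, 0, 0, 0, 0.05]]}' 40; python3 -m crank '{"ticks": [[0, 0, 0.0048, 0, 0, 0.0318, 0.05], [0, 0, 0.008, 0, 0, 0.0573, 0.05], [0, 0, 0.008, 0, 0, 0.0573, 0.05], [0, 0, 0.008, 0, 0, 0.0573, 0.05], [0, 0, 0.008, 0, 0, 0.0573, 0.05]]}'; python3 -c "
from h import *
st()"
```

```text
t: 22.15
tcp_pos: [0.49, -0.2043, 0.0889]
ee_rot: [1.804, 2.571, 0.0]
wrist_force: [1.1, -0.1, 1.7]
finger_gap: 0.0556
gripper_force: 42.3
t: 22.78
tcp_pos: [0.4895, -0.2043, 0.0865]
ee_rot: [2.685, 1.631, -0.0]
wrist_force: [0.9, -0.5, 1.7]
finger_gap: 0.0552
gripper_force: 42.3
t 22.77 tcp [ 0.4895 -0.2043  0.0865] rot [ 2.685  1.631 -0.   ] q [-0.5   0.12  1.63 -0.    1.39 -0.02] F [ 0.9 -0.5  1.7] M [-0.03 -0.14  0.04] gap 0.0552
```

In the tool's units: 0.0003 m is 0.0048, 0.1 rad / 3.1416 = 0.0318.

```bash
python3 -m crank '{"ticks": [[0, 0, 0.0048, 0, 0, 0.0318, 0.05], [0, 0, 0.0048, 0, 0, 0.0318, 0.05], [0, 0, 0.0048, 0, 0, 0.0318, 0.05]]}'; python3 -c "
from h import *
st()"
```

```text
t: 23.15
tcp_pos: [0.4895, -0.2042, 0.0855]
ee_rot: [2.897, 1.215, -0.0]
wrist_force: [0.2, -0.3, 1.0]
finger_gap: 0.0555
gripper_force: 42.3
t 23.15 tcp [ 0.4895 -0.2042  0.0855] rot [ 2.897  1.215 -0.   ] q [-0.5   0.12  1.63 -0.    1.39  0.27] F [ 0.2 -0.3  1. ] M [-0.01 -0.09  0.04] gap 0.0555
```

In the tool's units: 0.0003 m is 0.0048, 0.1 rad / 3.1416 = 0.0318.

```bash
for i in 1; do python3 -m crank '{"ticks": [[0, 0, 0.0048, 0, 0, 0.0318, 0.05], [0, 0, 0.0048, 0, 0, 0.0318, 0.05]]}' | tail -0; python3 -c "
from h import *
st()"; done
```

```text
t 23.4 tcp [ 0.4894 -0.204   0.0847] rot [-3.004e+00 -9.200e-01  1.000e-03] q [-0.5   0.12  1.63 -0.    1.39  0.47] F [ 0.2 -0.4  3.9] M [ 0.11 -0.1   0.02] gap 0.0555Exception ignored on flushing sys.stdout:
BrokenPipeError: [Errno 32] Broken pipe
```

In the tool's units: 0.0003 m is 0.0048, 0.1 rad / 3.1416 = 0.0318.

```bash
python3 -m crank '{"ticks": [[0, 0, 0.0048, 0, 0, 0.0318, 0.05], [0, 0, 0.0048, 0, 0, 0.0318, 0.05]]}' | tail -0; python3 -c "
from h import *
st()"
```

```text
t 23.65 tcp [ 0.4897 -0.2041  0.0847] rot [3.081e+00 6.160e-01 1.000e-03] q [-0.5   0.12  1.63  0.    1.39  0.67] F [0.7 1.6 3.4] M [ 0.1  -0.05  0.07] gap 0.0556Exception ignored on flushing sys.stdout:
BrokenPipeError: [Errno 32] Broken pipe
```

In the tool's units: 0.0003 m is 0.0048, 0.1 rad / 3.1416 = 0.0318.

```bash
python3 -m crank '{"ticks": [[0, 0, 0.0048, 0, 0, 0.0318, 0.05], [0, 0, 0.0048, 0, 0, 0.0318, 0.05]]}' | tail -0; python3 -c "
from h import *
st()
for n in ('scene','side'):
    p=imaging.camera(n)
    print([(np.round(d['position'],3),round(d['confidence'],2)) for d in spotter.tip_of(p,'collar')[:1]])"
```

```text
t 23.9 tcp [ 0.4898 -0.2044  0.0847] rot [3.126e+00 3.050e-01 1.000e-03] q [-0.5   0.12  1.63 -0.    1.39  0.87] F [-0.7  0.7  5.4] M [ 0.08 -0.01  0.1 ] gap 0.0552
[(array([ 0.485, -0.205,  0.088]), 0.75)]
[(array([ 0.493, -0.205,  0.093]), 0.66)]Exception ignored on flushing sys.stdout:
BrokenPipeError: [Errno 32] Broken pipe
```

In the tool's units: 0.0002 m is 0.0032, 0.08 rad / 3.1416 = 0.0255.

```bash
python3 -m crank '{"ticks": [[0, 0, 0.0032, 0, 0, 0.0255, 0.05], [0, 0, 0.0032, 0, 0, 0.0255, 0.05]]}'; python3 -c "
from h import *
st()"
```

```text
t: 24.35
tcp_pos: [0.49, -0.2047, 0.0847]
ee_rot: [3.14, 0.057, 0.002]
wrist_force: [-1.0, -0.0, 6.2]
finger_gap: 0.0554
gripper_force: 43.4
t 24.35 tcp [ 0.49   -0.2047  0.0847] rot [3.14e+00 5.70e-02 2.00e-03] q [-0.5   0.12  1.63 -0.    1.39  1.03] F [-1.  -0.   6.2] M [0.17 0.05 0.14] gap 0.0554
```

The rows are not in the units I measure in: shifts go in shares of 62.5 mm and turns go in shares of 180 degrees. I convert before sending: 0.0002 m is 0.0032, 0.08 rad / 3.1416 = 0.0255.

```bash
python3 -m crank '{"ticks": [[0, 0, 0.0032, 0, 0, 0.0255, 0.05], [0, 0, 0.0032, 0, 0, 0.0255, 0.05]]}'
python3 - <<'E'
from h import *
st();fs=[]
for n,(u,v) in (('scene',(278,120)),('side',(423,167))):
    p=imaging.camera(n);fs.append(cv2.resize(p['frame'][v-50:v+50,u-33:u+33],None,fx=6,fy=6,interpolation=cv2.INTER_CUBIC))
cv2.imwrite('pics/c6.png',np.hstack(fs))
E
```

```text
t: 24.6
tcp_pos: [0.4895, -0.2051, 0.0847]
ee_rot: [3.133, -0.193, 0.001]
wrist_force: [-4.4, -1.0, 9.4]
finger_gap: 0.0557
gripper_force: 43.5
t 24.6 tcp [ 0.4895 -0.2051  0.0847] rot [ 3.133e+00 -1.930e-01  1.000e-03] q [-0.5   0.12  1.63 -0.    1.39  1.19] F [-4.4 -1.   9.4] M [-0.03  0.47  0.43] gap 0.0557
```

View pics/c6.png

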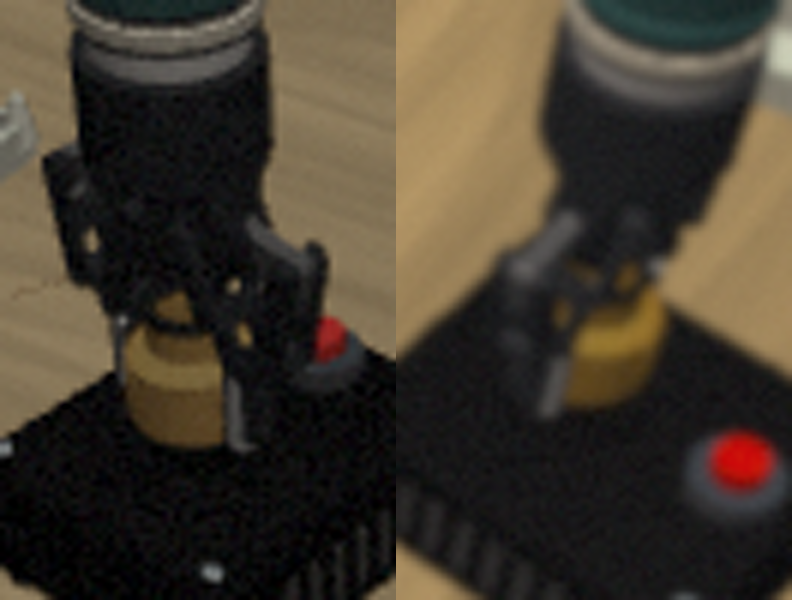

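The crop shows the rim down on the black column with no bright thread left showing. Torque has risen to 0.43 N m, so I'll nip it up with small turns.

In the tool's units: 0.06 rad / 3.1416 = 0.0191.

```bash
python3 -m crank '{"ticks": [[0, 0, 0, 0, 0, 0.0191, 0.05], [0, 0, 0, 0, 0, 0, 0.05]]}'; python3 -c "
from h import *
st()"
```

```text
t: 24.95
tcp_pos: [0.4893, -0.2052, 0.0846]
ee_rot: [3.126, -0.285, 0.0]
wrist_force: [-3.2, -1.8, 7.3]
finger_gap: 0.0553
gripper_force: 43.6
t 24.95 tcp [ 0.4893 -0.2052  0.0846] rot [ 3.126 -0.285  0.   ] q [-0.5   0.12  1.63 -0.    1.39  1.25] F [-3.2 -1.8  7.3] M [-0.05  0.41 -0.09] gap 0.0553
```

In the tool's units: 0.06 rad / 3.1416 = 0.0191.

```bash
python3 -m crank '{"ticks": [[0, 0, 0, 0, 0, 0.0191, 0.05], [0, 0, 0, 0, 0, 0, 0.05]]}'; python3 -c "
from h import *
st()"
```

```text
t: 25.2
tcp_pos: [0.489, -0.2053, 0.0846]
ee_rot: [3.116, -0.378, -0.001]
wrist_force: [-5.3, -1.5, 8.1]
finger_gap: 0.0554
gripper_force: 43.6
t 25.2 tcp [ 0.489  -0.2053  0.0846] rot [ 3.116e+00 -3.780e-01 -1.000e-03] q [-0.5   0.12  1.63 -0.    1.39  1.31] F [-5.3 -1.5  8.1] M [-0.05  0.54  0.03] gap 0.0554
```

In the tool's units: -0.0015 m is -0.024.

```bash
python3 -m crank '{"ticks": [[0, 0, -0.024, 0, 0, 0, 0.062], [0, 0, 0, 0, 0, 0, 0.066], [0, 0, 0, 0, 0, 0, 0.066]]}'
python3 - <<'E'
from h import *
st()
for n in ('scene','side'):
    p=imaging.camera(n); W=cloud(p)
    print(n,fit(W,(.4885,-.2035),.098,.12,.028,.045),[(np.round(d['position'],3),round(d['confidence'],2)) for d in spotter.tip_of(p,'collar')[:1]])
print(tool([.4897,-.2042,.0845]))
E
```

```text
t: 25.58
tcp_pos: [0.4893, -0.2039, 0.0837]
ee_rot: [-3.118, 0.379, 0.002]
wrist_force: [-0.7, -0.0, -0.2]
finger_gap: 0.066
gripper_force: 0.0
t 25.57 tcp [ 0.4893 -0.2039  0.0837] rot [-3.118e+00  3.790e-01  2.000e-03] q [-0.5   0.12  1.63  0.    1.39  1.31] F [-0.7 -0.  -0.2] M [ 0.03 -0.01 -0.01] gap 0.066
scene (array([ 0.4899, -0.2023]), 155, np.float64(0.0013)) [(array([ 0.489, -0.205,  0.09 ]), 0.82)]
side (array([ 0.4883, -0.2038]), 152, np.float64(0.0014)) [(array([ 0.492, -0.212,  0.093]), 0.65)]
[ 0.00022389  0.00014222 -0.00046651]
```

Both views put the rim at about 91 mm. I'll take a fresh, firmer grip and do a tightness test.

In the tool's units: -0.0005 m is -0.008, -0.0002 m is -0.0032.

```bash
python3 -m crank '{"ticks": [[0, -0.0032, -0.008, 0, 0, 0, 0.06], [0, 0, 0, 0, 0, 0, 0.05], [0, 0, 0, 0, 0, 0, 0.05], [0, 0, 0, 0, 0, 0, 0.05], [0, 0, 0, 0, 0, 0, 0.05]]}' 60 >/dev/null; python3 -c "
from h import *
st()"
python3 -m crank '{"ticks": [[0, 0, 0, 0, 0, 0.0255, 0.05]]}' >/dev/null; python3 -c "
from h import *
st()"
python3 -m crank '{"ticks": [[0, 0, 0, 0, 0, 0.0255, 0.05]]}' >/dev/null; python3 -c "
from h import *
st()"
python3 -m crank '{"ticks": [[0, 0, 0, 0, 0, 0.0255, 0.05]]}' >/dev/null; python3 -c "
from h import *
st()"
```

```text
t 26.4 tcp [ 0.4893 -0.2054  0.0856] rot [ 3.115 -0.38   0.   ] q [-0.5   0.12  1.63 -0.    1.39  1.31] F [-4.4 -3.5  2.8] M [-0.79  0.58 -0.15] gap 0.0546
t 26.52 tcp [ 0.4889 -0.2053  0.0856] rot [ 3.098e+00 -5.010e-01 -2.000e-03] q [-0.5   0.12  1.63 -0.    1.39  1.39] F [-4.8 -4.3  5. ] M [-0.71  0.79  1.56] gap 0.0552
t 26.65 tcp [ 0.4887 -0.2052  0.0855] rot [ 3.076e+00 -6.220e-01 -2.000e-03] q [-0.5   0.12  1.63 -0.    1.39  1.47] F [-5.3 -3.8  4.1] M [-0.64  0.79  2.22] gap 0.0552
t 26.77 tcp [ 0.4887 -0.2051  0.0856] rot [ 3.048e+00 -7.480e-01 -2.000e-03] q [-0.5   0.12  1.63 -0.    1.39  1.55] F [-6.2 -3.3  3.2] M [-0.57  0.87  1.54] gap 0.0552
```

The torque rose to 2.2 N m and the pads slipped with no further drop, so it is tight. I'll release, lift clear and check.

In the tool's units: -0.03 m is -0.48, -0.015 m is -0.24.

```bash
python3 -m crank '{"ticks": [[0, 0, 0, 0, 0, 0, 0.062], [0, 0, 0, 0, 0, 0, 0.072], [0, 0, 0, 0, 0, 0, 0.072], [0, 0, -0.24, 0, 0, 0, 0.072], [0, 0, -0.48, 0, 0, 0, 0.072]]}'; python3 -m crank '{"ticks": [[0, 0, -0.64, 0, 0, 0, 0.072], [0, 0, -0.64, 0, 0, 0, 0.072], [0, 0, -0.32, 0, 0, 0, 0.072], [0, 0, 0, 0, 0, 0, 0.072], [0, 0, 0, 0, 0, 0, 0.072]]}'
python3 - <<'E'
from h import *
st();fs=[]
for n,(u,v) in (('scene',(278,120)),('side',(423,167))):
    p=imaging.camera(n);fs.append(cv2.resize(p['frame'][v-50:v+50,u-33:u+33],None,fx=6,fy=6,interpolation=cv2.INTER_CUBIC))
    W=cloud(p); m=(np.hypot(W[...,0]-.4895,W[...,1]+.203)<.022)&(W[...,2]<.16)
    print('top',np.nanpercentile(W[m][:,2],[90,98]),[(np.round(d['position'],3),round(d['confidence'],2)) for k in ('collar','spare') for d in spotter.tip_of(p,k)[:1]])
cv2.imwrite('pics/c7.png',np.hstack(fs))
E
```

```text
t: 27.4
tcp_pos: [0.4889, -0.2034, 0.1297]
ee_rot: [-3.05, 0.749, 0.004]
wrist_force: [0.1, -0.6, 0.5]
finger_gap: 0.0719
gripper_force: 0.0
t: 28.02
tcp_pos: [0.4893, -0.2037, 0.2291]
ee_rot: [-3.05, 0.75, 0.002]
wrist_force: [0.2, -1.1, -0.5]
finger_gap: 0.072
gripper_force: 0.0
t 28.02 tcp [ 0.4893 -0.2037  0.2291] rot [-3.05e+00  7.50e-01  2.00e-03] q [-0.5   0.04  1.42  0.    1.68  1.55] F [ 0.2 -1.1 -0.5] M [-0.04  0.02 -0.06] gap 0.072
top [0.14463386 0.14633147] [(array([ 0.486, -0.206,  0.087]), 0.85), (array([0.492, 0.276, 0.004]), 0.88)]
top [0.14514501 0.14663985] [(array([ 0.489, -0.211,  0.093]), 0.85), (array([0.492, 0.275, 0.006]), 0.83)]
```

View pics/c7.png

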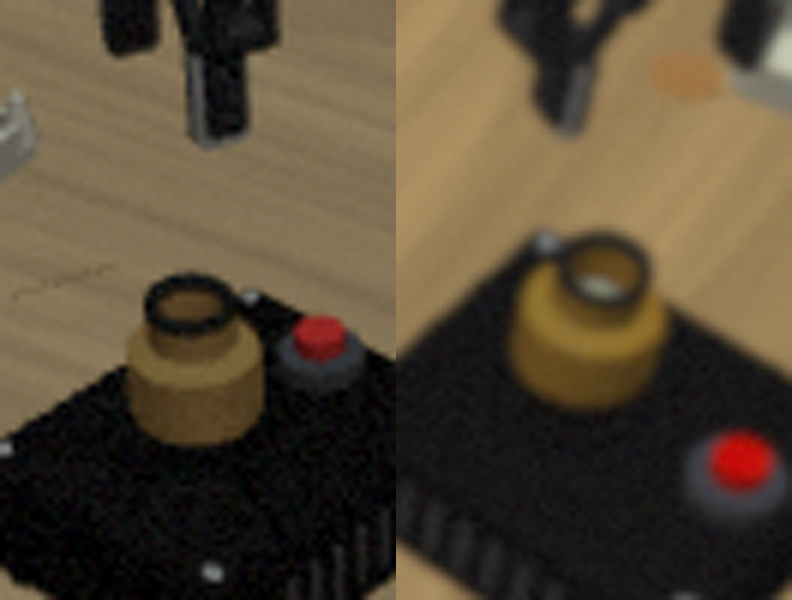

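The crop shows the collar upright and seated with no thread visible. Its top measures about 146.5 mm, which matches a seated collar at 147 mm, and the gripper is clear.

```bash
python3 -c "
from cell import robot
print(robot.sign_off())"
```

```text
the job is handed in; nothing more can be done
None
```

The brass collar is screwed home and tight on the lamp's gasket; the arm is clear of it, nothing else was touched, and the job is handed in at about 28 s of the 70 s allowed.

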